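# File the bead square under a sprung flap

## Task

Take the golden bead square out of its wooden display stand and put it away in the wooden filing box: push the sprung flap open with the square's lower edge and, holding the flap open with it, feel gently for the hidden groove in the floor below until the square drops fully home; then let go, so that it stays standing upright in the groove with the flap resting against it. Never press hard on the box, and leave the bead cube, the single bead bar and the bowl where they are.

Things in the scene. Friction and masses are not known exactly. Their poses are not given: they have to be found in the camera images.
- square_center (a point): Centre of the bead square: rigid upright sheet of 10 x 10 golden beads, 8 mm thick (its x), 80 mm wide (y), 80 mm tall (z, up), about 0.12 kg; the point is half-way up, 40 mm below its top edge. It starts standing loosely in the stand's groove. Grip it across its thickness by the top 20 mm only, so that the fingers stay clear of the box when it is home.
- stand: Fixed wooden display stand, 60 (x) x 100 (y) x 28 mm high; origin at the centre of its underside. A groove runs along y through the middle of its top, 11 mm wide and 20 mm deep (floor 8 mm above the table). The square's lower 20 mm stand in it.
- box_mouth (a point): Centre of the mouth in the top of the fixed wooden filing box, level with the box's top, 62 mm above the table; axes are the box's, z up. Box 106 (x) x 116 (y) x 62 mm high. Mouth 52 mm (x from -26 to 26) by 96 mm (y), rim 5 mm thick. The square goes in upright, parallel to y. The square must not press on box, flap or rack with over 40 N, even briefly.
- flap_hinge (a point): Middle of the flap's hinge, along the mouth's edge at x = -26 mm from the mouth's centre (dark spring coils show there); box axes. The flap is a wooden board reaching 46 mm from the hinge along +x, 92 mm along y, 3 mm thick, level across the mouth when shut, and swings down into the box.
- rack_mid (a point): Point on the flat top of the rack hidden under the flap, 42 mm below the mouth, at x = +10.5 mm from the mouth's centre; box axes. The rack has one groove along y, 11 mm wide, 90 mm long, 16 mm deep (floor 4 mm above the table). Its middle lies within 8.5 mm in x of this point, each time elsewhere, unmeasured: feel for it in light 2 to 2.5 mm steps towards +x (moved towards the hinge, the square jams on the flap).
- flap (a joint): Angle of the flap, rad: 0 shut, growing as it swings down into the box, at most 1.35. The spring shuts it with 0.09 N m, plus 0.03 N m per rad: 2 to 4 N on the square, upwards at first, then sideways to the box's +x. With the square home it reads 0.4 to 1.1. The square home has its centre 44 mm above the table (60 mm when standing on the rack beside the groove), leaning up to 0.2 rad.
- cube_center (a point): Centre of the bead cube, a bystander: 80 mm cube of golden beads, 0.6 kg, loose on the table. Do not disturb.
- tenbar: Single bar of ten golden beads, a bystander: 80 mm long (y), 8 mm thick, lying loose on the table; origin under its middle. Do not disturb.
- bowl: Small white bowl, a bystander: 80 mm across, 35 mm high, loose on the table; origin under its middle. Do not disturb.
There are look-alikes about, which are no part of the job. What is shaped like the part that bears square_center but green is not meant. Leave any blue look-alike of the part that bears box_mouth alone.

How it is judged:
By the outcome, as a careful person would: the job done as asked, in the order asked, and still so for the second after the job is handed in, with the robot touching nothing.
It also fails if it takes over 51 s, if anything falls off the work surface, if the arm or the gripper's body presses on something with over 40 N, if the wrist force passes 120 N, or if a joint passes its speed limit or range.

## Robot

A 6-joint arm with a two-finger parallel gripper is mounted at the origin on the work surface. World frame = base frame: x ahead of the robot, y to its left, z up, the work surface at z = 0. Lengths are in mm, angles in rad, forces in N, time in s.
With the tool pointing down it reaches from about 275 to 725 mm from the base axis. Payload 5.6 kg.
Tool frame: the origin (TCP) lies between the finger pads; the fingertips stand 25 mm ahead of it and the grasp point (between the pads) lies 6 mm ahead of it; z points along the fingers, y is the line along which they close (so a half turn about z gives the same grasp; the last joint's range is limited). The gripper opens to 85 mm and grips with 20 to 120 N. Pads are 22 mm wide; open, the fingers measure 114 mm over their backs; the gripper's body (76 mm by 85 mm) begins 54 mm behind the grasp point. The pads swing forward as they close: fully open they stand 13 mm farther back than shut.
Start: joints at [1.401, 0.255, 0.108, 0, -1.424, -0.285], TCP at [241.579, 494.098, 256.283] pointing down, gripper open.
Joint ranges: [-2.95, 2.95], [-1.21, 1.97], [-1.09, 1.5], [-2.87, 1.71], [-2.94, -0.07], [-3.05, 3.05]. Speed limits (rad/s): [2.57, 2.57, 3.14, 3.14, 3.14, 3.14].

## Interface

Orientations are given as a rotation vector (axis times angle).
In Python, from plant import * gives the robot as it stands. The module is installed in compiled form; this text tells all that it offers.
- The arm moves only by the shell command python3 -m creep 'ROWS' [FORCE]. ROWS is JSON, a list of rows, each an object with "delta_pos": the shift along the tool's x, y, z in m, a list of three; "yaw": the turn about the tool's z in rad; "jaw": the opening, from 0 (shut) to 1 (fully open). In form: [{"delta_pos": [tx, ty, tz], "yaw": yaw, "jaw": jaw}, ...]. A call has 1 to 5 rows; each row shifts and turns the commanded pose from where the row before left it, along the tool's axes as they then stand; what a row does not reach is not made up. A row lasts 1/8 s, in which the tool goes at most 62.5 mm and 10.7 degrees, less where a joint would pass 70% of its speed; a pose out of reach is approached as far as the arm can. A call is refused whole if a number of a shift passes 0.0625 or a number of a turn 0.188, either way. A call with a gripper value outside its range is refused whole. The fingers move at their own pace and stop on an object; FORCE is the grip in N (left out, the last holds). Time passes only in rows, so rows that do not move let the fingers close. It gives the time, the measured TCP pose, the force, the opening and the grip force at its end, in the units of the state.
- observe(): the state, without advancing time (a new reading comes with each control period).
- get_image(name): name is "scene" or "top"; returns the picture (420x560x3 uint8, red, green, blue); there is no depth.
- camera_info(name): a dict with "fx", "fy", "cx", "cy" (pixels), "R" (3x3) and "t" (3): a world point X has camera coordinates R X + t. Camera axes: x right, y down, z forward; pixel columns grow to the right and rows downward; lengths in mm; the calibration is good to about 2 mm. A picture is of the moment at which its call begins. camera_info takes no time and is no camera call.
- job_done(): hands the job in; it is judged then, once.
The state is a dict: "time_s": time; "qpos": joint angles; "joint_vel": joint speeds; "joint_efforts": joint torques, N m; "tcp_pos": TCP position; "eef_rot": TCP orientation; "wrist_force": force on the tool from outside, world axes, zero at the start; "moment": the same for the moment, N m; "grip_width": finger opening in mm; "finger_force": force on a finger pad.
Only numpy, scipy, OpenCV 4.12 (cv2) and the standard library are available. Lean on these libraries where they do the work, as an engineer would, in place of code of your own. Each camera call takes 0.05 s, during which the arm holds its last target. There are 200 camera calls.

## Working session

There is one attempt and no reset: what is moved stays moved. The work goes in short steps, Python scripts to look and compute and a shell command to move; the robot and the scene stay as the last step left them, time stands still between calls to the robot, and variables do not carry over. Pictures are saved under pics/ and viewed, at most 10 in all, crops included, and the job is handed in when it is done.

```bash
mkdir -p pics; python3 - <<'E'
from plant import *
import cv2,numpy as np
s=observe();print(s)
for n in("scene","top"):
    cv2.imwrite(f"pics/{n}0.png",cv2.cvtColor(get_image(n),cv2.COLOR_RGB2BGR));print(n,camera_info(n))
E
```

```text
{'time_s': 0.0, 'qpos': array([ 1.40056716e+00,  2.55720266e-01,  1.06990276e-01, -4.73822465e-04,
       -1.42391913e+00, -2.84547646e-01]), 'joint_vel': array([-6.59506532e-04,  7.74288835e-05, -8.35501668e-04,  2.55388418e-03,
        7.31219262e-04, -2.20226308e-05]), 'joint_efforts': array([ 1.65182177e-03, -3.86630630e+01,  2.37939245e+01,  5.36512166e+00,
       -6.16405159e-03,  3.11076826e-05]), 'tcp_pos': array([241.36638199, 493.69326059, 255.40435857]), 'eef_rot': array([ 3.05887024e+00, -7.07905239e-01, -5.68358509e-04]), 'wrist_force': array([ 0.22342551, -0.28198405, -0.15136446]), 'moment': array([0.00510316, 0.01108174, 0.01660599]), 'finger_force': 0.0, 'grip_width': 85.28480645719718}
scene {'fx': 409.189979536475, 'fy': 409.189979536475, 'cx': 280.8151313539137, 'cy': 213.36677474927183, 'R': array([[-0.65215523,  0.75799923,  0.01143348],
       [ 0.66140295,  0.57628808, -0.48003977],
       [-0.37045875, -0.30549831, -0.87717221]]), 't': array([ 339.58039496, -381.52934261, 1018.51825634])}
top {'fx': 498.0244048276735, 'fy': 498.0244048276735, 'cx': 278.4556166399685, 'cy': 204.99398312423577, 'R': array([[ 0.0165983 , -0.99966905, -0.01965431],
       [-0.99354671, -0.0142844 , -0.11252063],
       [ 0.11220264,  0.02139512, -0.99345499]]), 't': array([  46.07706527,  586.87581099, 1050.25574753])}
```

View pics/scene0.png

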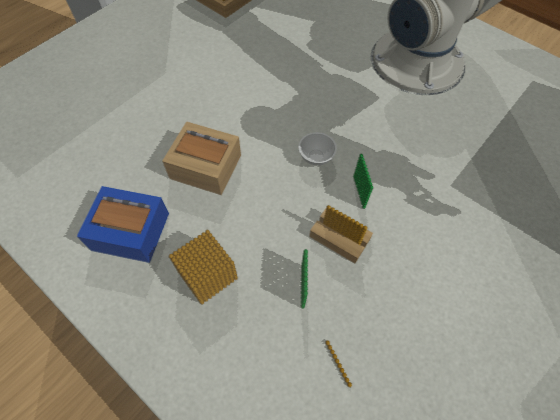

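View pics/top0.png

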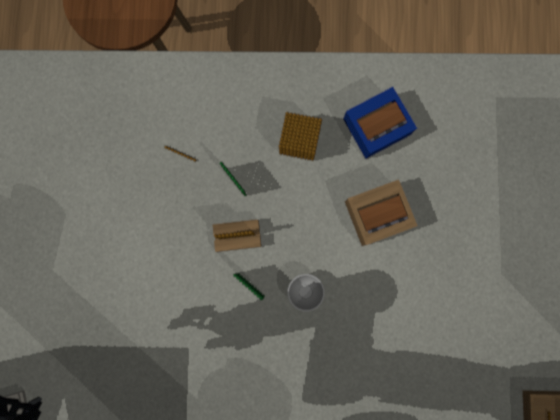

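The pictures show these candidates:
- **Square:** a gold sheet in the stand (scene 345,225; top 237,235), and two green sheets (scene 362,180 and 305,278). The gold one is meant; the others are green.
- **Box:** a wooden box (scene 203,155; top 381,212) and a blue one (scene 123,220). The wooden one is meant.

I'll confirm both in one enlarged crop and measure them.

```bash
cat > h.py <<'E'
from plant import *
import cv2,numpy as np
def ray(n,p):
    c=camera_info(n);R=np.array(c["R"]);t=np.array(c["t"])
    d=R.T@np.array([(p[0]-c["cx"])/c["fx"],(p[1]-c["cy"])/c["fy"],1]);return -R.T@t,d
def onz(n,p,z):
    o,d=ray(n,p);return o+d*(z-o[2])/d[2]
def proj(n,X):
    c=camera_info(n);q=np.array(c["R"])@np.array(X)+c["t"];return np.array([c["fx"]*q[0]/q[2]+c["cx"],c["fy"]*q[1]/q[2]+c["cy"]])
def tri(p,q):
    A=[];b=[]
    for n,x in(("scene",p),("top",q)):
        o,d=ray(n,x);d/=np.linalg.norm(d);P=np.eye(3)-np.outer(d,d);A.append(P);b.append(P@o)
    return np.linalg.solve(sum(A),sum(b))
E
python3 - <<'E'
from h import *
s=cv2.imread("pics/scene0.png");t=cv2.imread("pics/top0.png")
r=lambda im,x,y,w,h:cv2.resize(im[y:y+h,x:x+w],(400,300),interpolation=cv2.INTER_CUBIC)
o=np.vstack([np.hstack([r(s,300,195,80,60),r(t,200,210,72,54)]),np.hstack([r(s,150,112,104,78),r(t,330,170,104,78)])])
cv2.imwrite("pics/crop.png",o)
print(onz("top",(237,233),80),onz("top",(381,212),62),proj("top",(0,0,0)))
E
```

```text
[521.20330437 139.1253392   80.        ] [ 571.13503053 -161.76506497   62.        ] [300.30505956 483.28665342]
```

View pics/crop.png

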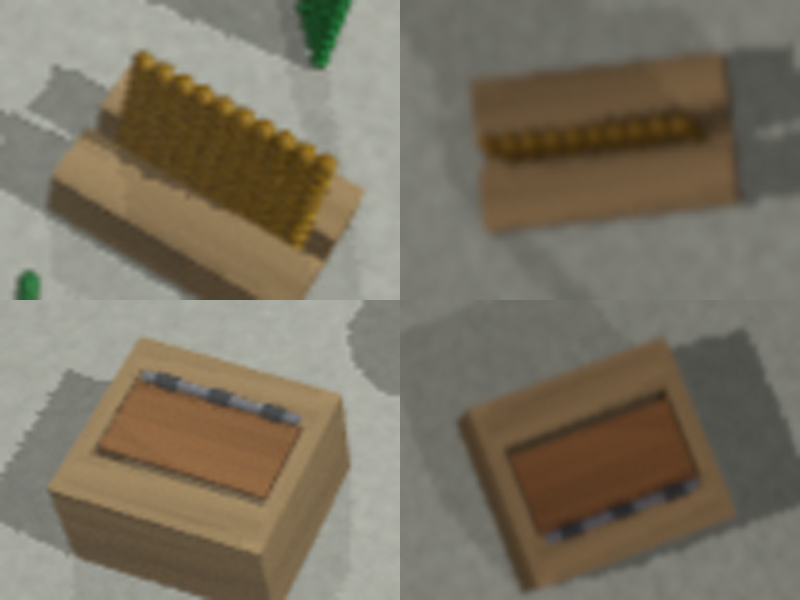

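```bash
python3 - <<'E'
from h import *
np.set_printoptions(precision=1,suppress=True)
P3=lambda x,y:(x/3.846+150-.4,(y-300)/3.846+112-.4)
P4=lambda x,y:((x-400)/3.846+330-.4,(y-300)/3.846+170-.4)
P1=lambda x,y:(x/5+300-.4,y/5+195-.4)
P2=lambda x,y:((x-400)/5.556+200-.4,y/5.556+210-.4)
def show(nm,S,T,z):
    a=np.array([onz("scene",p,z) for p in S]);b=np.array([onz("top",p,z) for p in T]);c=np.array([tri(p,q) for p,q in zip(S,T)])
    for l,m in(("s",a),("t",b),("tri",c)):
        print(nm,l,m.mean(0),"edges",[round(float(np.hypot(*(m[(i+1)%len(m)]-m[i])[:2])),1) for i in range(len(m))],"ang+x",np.round([np.degrees(np.arctan2(*(m[(i+1)%len(m)]-m[i])[1::-1])) for i in range(len(m))],1))
    print(c)
# order: hinge-y, hinge+y, opp+y, opp-y
show("mouth",[P3(140,375),P3(300,420),P3(265,500),P3(97,455)],[P4(700,482),P4(545,543),P4(507,452),P4(667,392)],62)
show("outer",[P3(145,338),P3(343,398),P3(265,553),P3(50,490)],[P4(735,513),P4(540,588),P4(475,410),P4(665,338)],62)
show("sq",[P1(142,60),P1(330,163)],[P2(685,125),P2(500,143)],84)
# stand top corners (top view), z=28: +x,-y ; +x,+y ; -x,+y; -x,-y
m=np.array([onz("top",P2(*p),28) for p in[(727,55),(472,80),(485,230),(738,202)]]);print(m,m.mean(0))
hs=cv2.cvtColor(cv2.imread("pics/top0.png"),cv2.COLOR_BGR2HSV)
for n in("scene","top"):
    hs=cv2.cvtColor(cv2.imread(f"pics/{n}0.png"),cv2.COLOR_BGR2HSV)
    print(n,hs[155,203] if n=="scene" else hs[212,381], -np.array(camera_info(n)["R"]).T@camera_info(n)["t"])
E
```

```text
mouth s [ 568.7 -164.8   62. ] edges [90.1, 52.4, 91.1, 54.5] ang+x [ 112.    24.9  -66.6 -156.3]
mouth t [ 569.  -165.6   62. ] edges [91.4, 53.7, 94.2, 52.4] ang+x [ 112.3   22.6  -68.6 -160.6]
mouth tri [ 568.8 -165.5   61.5] edges [90.7, 53.3, 94.7, 52.0] ang+x [ 112.2   24.   -68.6 -160.4]
[[ 561.5 -217.3   62.3]
 [ 527.3 -133.3   62.3]
 [ 576.  -111.6   63.5]
 [ 610.5 -199.8   57.9]]
outer s [ 570.9 -162.    62. ] edges [113.9, 102.2, 116.0, 105.6] ang+x [ 110.5   21.6  -67.8 -159.5]
outer t [ 571.9 -165.    62. ] edges [114.3, 103.4, 112.4, 103.0] ang+x [ 111.8   20.   -68.3 -159. ]
outer tri [ 571.1 -164.1   60.5] edges [113.1, 103.0, 114.6, 103.5] ang+x [ 111.7   20.8  -68.  -160. ]
[[ 543.7 -234.7   62.9]
 [ 501.8 -129.6   59.7]
 [ 598.1  -93.    59.8]
 [ 640.9 -199.2   59.7]]
sq s [518.6 147.   84. ] edges [73.8, 73.8] ang+x [ 97.9 -82.1]
sq t [519.4 144.4  84. ] edges [69.1, 69.1] ang+x [ 96.4 -83.6]
sq tri [518.9 145.7  83.2] edges [71.6, 71.6] ang+x [ 97.1 -82.9]
[[523.3 110.1  83.2]
 [514.5 181.2  83.3]]
[[554.2  98.4  28. ]
 [542.9 198.5  28. ]
 [484.3 191.6  28. ]
 [496.8  92.9  28. ]] [519.5 145.3  28. ]
scene [ 14 137 147] [851.1 273.6 706.4]
top [ 13 156  98] [ 464.5   32.  1110.3]
```

Both are confirmed. The sheet in the stand is gold (top edge at z about 84, ends 72 mm apart as expected), and the wooden box measures 114 x 104 mm with its hinge on the robot's side.

- **Square:** about (519, 145.5), yaw 6.8°.
- **Mouth centre:** about (570, -165), box yaw 21.3°.

Next I'll move above the square.

```bash
python3 -m creep '[{"delta_pos":[0.04,0.019,0],"yaw":0,"jaw":0.5},{"delta_pos":[0.04,0.019,0],"yaw":0,"jaw":0.5},{"delta_pos":[0.04,0.019,0],"yaw":0,"jaw":0.5},{"delta_pos":[0.04,0.019,0],"yaw":0,"jaw":0.5},{"delta_pos":[0.04,0.019,0],"yaw":0,"jaw":0.5}]' 40
python3 -m creep '[{"delta_pos":[0.04,0.019,0],"yaw":0,"jaw":0.5},{"delta_pos":[0.04,0.019,0],"yaw":0,"jaw":0.5},{"delta_pos":[0.04,0.019,0],"yaw":0,"jaw":0.5},{"delta_pos":[0.04,0.019,0],"yaw":0,"jaw":0.5},{"delta_pos":[0.04,0.019,0],"yaw":0,"jaw":0.5}]'
python3 -m creep '[{"delta_pos":[0,0,0],"yaw":0.18,"jaw":0.5},{"delta_pos":[0,0,0],"yaw":0.18,"jaw":0.5},{"delta_pos":[0,0,0],"yaw":0.18,"jaw":0.5},{"delta_pos":[0,0,0],"yaw":0.18,"jaw":0.5},{"delta_pos":[0,0,0],"yaw":0.18,"jaw":0.5}]'
python3 -m creep '[{"delta_pos":[0,0,0],"yaw":0.097,"jaw":0.5},{"delta_pos":[0,0,0],"yaw":0,"jaw":0.5},{"delta_pos":[0,0,0],"yaw":0,"jaw":0.5}]'
cat >> h.py <<'E'
from scipy.spatial.transform import Rotation as Ro
BC=np.array([570.,-165.]);BY=np.radians(21.3)
def st(tgt=None,yaw=None):
    o=observe();R=Ro.from_rotvec(o["eef_rot"]).as_matrix()
    print("t",round(o["time_s"],2),"tcp",o["tcp_pos"].round(1),"ydir",np.degrees(np.arctan2(R[1,1],R[0,1])).round(2),"tilt",R[:2,2].round(3),"F",o["wrist_force"].round(1),"M",o["moment"].round(2),"w",round(o["grip_width"],1),"ff",round(o["finger_force"],1))
    c,s=np.cos(BY),np.sin(BY);d=o["tcp_pos"][:2]-BC;print("box xy",(c*d[0]+s*d[1]).round(1),(-s*d[0]+c*d[1]).round(1),"Fbox",(c*o["wrist_force"][0]+s*o["wrist_force"][1]).round(1))
    if tgt is not None:print("tool delta mm",(R.T@(np.array(tgt)-o["tcp_pos"])).round(1))
    if yaw is not None:
        e=(yaw-np.arctan2(R[1,1],R[0,1])+np.pi/2)%np.pi-np.pi/2;print("tool yaw",(-e).round(4))
E
python3 -c "
from h import *
st((519,145.5,94),np.radians(6.8))
cv2.imwrite('pics/s1.png',cv2.resize(cv2.cvtColor(get_image('scene'),6-2),None,fx=1,fy=1))"
```

```text
time_s: 0.72
tcp_pos: [380.0, 319.5, 255.9]
eef_rot: [3.06, -0.708, -0.001]
wrist_force: [0.9, 0.0, 1.3]
grip_width: 42.6
finger_force: 0.0
time_s: 1.35
tcp_pos: [518.0, 146.4, 255.9]
eef_rot: [3.06, -0.708, -0.001]
wrist_force: [0.8, 0.1, -0.8]
grip_width: 42.8
finger_force: 0.0
time_s: 1.98
tcp_pos: [517.2, 147.6, 255.7]
eef_rot: [2.441, -1.976, -0.001]
wrist_force: [-0.6, -0.8, 0.4]
grip_width: 42.6
finger_force: 0.0
time_s: 2.35
tcp_pos: [517.4, 147.7, 256.0]
eef_rot: [2.351, -2.083, -0.0]
wrist_force: [-0.3, -0.4, -0.0]
grip_width: 42.9
finger_force: 0.0
t 2.35 tcp [517.4 147.7 256. ] ydir -173.07 tilt [-0. -0.] F [-0.3 -0.4 -0. ] M [-0.05  0.    0.01] w 42.9 ff 0.0
box xy 64.5 310.4 Fbox -0.4
tool delta mm [  2.4  -1.4 162. ]
tool yaw 0.0022
```

```bash
python3 -m creep '[{"delta_pos":[0.0024,-0.0014,0.03],"yaw":0,"jaw":0.5},{"delta_pos":[0,0,0.03],"yaw":0,"jaw":0.5},{"delta_pos":[0,0,0.03],"yaw":0,"jaw":0.5},{"delta_pos":[0,0,0.03],"yaw":0,"jaw":0.5},{"delta_pos":[0,0,0],"yaw":0,"jaw":0.5}]'
python3 -c "
from h import *
st((519,145.5,94),np.radians(6.8))
s=cv2.cvtColor(get_image('scene'),4)[140:290,260:420];cv2.imwrite('pics/s1.png',cv2.resize(s,(640,600),interpolation=2))"
```

```text
time_s: 3.02
tcp_pos: [517.7, 144.7, 134.2]
eef_rot: [2.347, -2.081, -0.003]
wrist_force: [-0.2, -0.1, 0.1]
grip_width: 42.9
finger_force: 0.0
t 3.02 tcp [517.7 144.7 134.2] ydir -173.15 tilt [-0.005 -0.002] F [-0.2 -0.1  0.1] M [-0.03 -0.03  0.01] w 42.9 ff 0.0
box xy 63.8 307.6 Fbox -0.2
tool delta mm [-0.7 -1.6 40.2]
tool yaw 0.0009
```

View pics/s1.png

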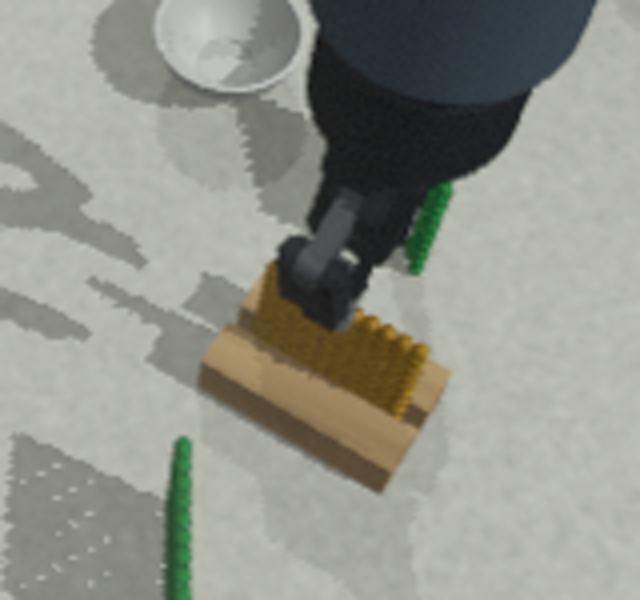

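The open fingers straddle the middle of the gold square (crop about 320,290), clear of the green sheets. I'll go down and close.

```bash
python3 -m creep '[{"delta_pos":[-0.0007,-0.0014,0.015],"yaw":0,"jaw":0.5},{"delta_pos":[0,0,0.015],"yaw":0,"jaw":0.5},{"delta_pos":[0,0,0.01],"yaw":0,"jaw":0.5},{"delta_pos":[0,0,0],"yaw":0,"jaw":0.5}]'
python3 -c "from h import *;st((519,145.5,94))"
python3 -m creep '[{"delta_pos":[0,0,0],"yaw":0,"jaw":0.2},{"delta_pos":[0,0,0],"yaw":0,"jaw":0},{"delta_pos":[0,0,0],"yaw":0,"jaw":0},{"delta_pos":[0,0,0],"yaw":0,"jaw":0},{"delta_pos":[0,0,0],"yaw":0,"jaw":0}]' 40
python3 -c "from h import *;st((519,145.5,94))"
```

```text
time_s: 3.58
tcp_pos: [519.9, 146.0, 95.3]
eef_rot: [2.348, -2.084, -0.001]
wrist_force: [-0.4, 1.0, -0.6]
grip_width: 42.5
finger_force: 0.0
t 3.58 tcp [519.9 146.   95.3] ydir -173.18 tilt [-0.002 -0.001] F [-0.4  1.  -0.6] M [ 0.04  0.01 -0.03] w 42.5 ff 0.0
box xy 66.3 308.0 Fbox -0.0
tool delta mm [0.4 1.  1.3]
time_s: 4.2
tcp_pos: [520.8, 146.5, 96.9]
eef_rot: [-2.349, 2.084, -0.001]
wrist_force: [-0.9, -0.4, 4.5]
grip_width: 6.8
finger_force: 41.2
t 4.2 tcp [520.8 146.5  96.9] ydir -173.17 tilt [0.001 0.   ] F [-0.9 -0.4  4.5] M [0.02 0.34 0.04] w 6.8 ff 41.2
box xy 67.3 308.1 Fbox -1.0
tool delta mm [0.8 1.9 2.9]
```

```bash
python3 -m creep '[{"delta_pos":[0,0,-0.005],"yaw":0,"jaw":0},{"delta_pos":[0,0,-0.01],"yaw":0,"jaw":0},{"delta_pos":[0,0,-0.02],"yaw":0,"jaw":0},{"delta_pos":[0,0,-0.035],"yaw":0,"jaw":0},{"delta_pos":[0,0,-0.03],"yaw":0,"jaw":0}]' 50
python3 -m creep '[{"delta_pos":[0,0,0],"yaw":-0.13,"jaw":0},{"delta_pos":[0,0,0],"yaw":-0.122,"jaw":0},{"delta_pos":[0,0,0],"yaw":0,"jaw":0},{"delta_pos":[0,0,0],"yaw":0,"jaw":0}]'
python3 -c "
from h import *
c,s=np.cos(BY),np.sin(BY);st((BC[0]-2*c,BC[1]-2*s,196),BY)"
```

```text
time_s: 4.82
tcp_pos: [520.4, 146.3, 197.9]
eef_rot: [-2.349, 2.085, -0.0]
wrist_force: [1.3, 0.7, -0.4]
grip_width: 6.9
finger_force: 50.7
time_s: 5.32
tcp_pos: [520.4, 146.3, 196.3]
eef_rot: [2.591, -1.777, -0.0]
wrist_force: [0.1, 0.6, -0.5]
grip_width: 6.7
finger_force: 50.7
t 5.33 tcp [520.4 146.3 196.3] ydir -158.88 tilt [-0. -0.] F [ 0.1  0.6 -0.5] M [-0.05 -0.02 -0.  ] w 6.7 ff 50.7
box xy 66.8 308.1 Fbox 0.3
tool delta mm [3.083e+02 6.790e+01 3.000e-01]
tool yaw -0.0031
```

```bash
python3 -m creep '[{"delta_pos":[0.03,0.007,0],"yaw":-0.003,"jaw":0},{"delta_pos":[0.036,0.008,0],"yaw":0,"jaw":0},{"delta_pos":[0.036,0.008,0],"yaw":0,"jaw":0},{"delta_pos":[0.036,0.008,0],"yaw":0,"jaw":0},{"delta_pos":[0.036,0.008,0],"yaw":0,"jaw":0}]'
python3 -m creep '[{"delta_pos":[0.036,0.008,0],"yaw":0,"jaw":0},{"delta_pos":[0.036,0.008,0],"yaw":0,"jaw":0},{"delta_pos":[0.036,0.008,0],"yaw":0,"jaw":0},{"delta_pos":[0.026,0.005,0],"yaw":0,"jaw":0},{"delta_pos":[0,0,0],"yaw":0,"jaw":0}]'
python3 -m creep '[{"delta_pos":[0,0,0.015],"yaw":0,"jaw":0},{"delta_pos":[0,0,0.015],"yaw":0,"jaw":0},{"delta_pos":[0,0,0],"yaw":0,"jaw":0},{"delta_pos":[0,0,0],"yaw":0,"jaw":0}]'
python3 -c "
from h import *
c,s=np.cos(BY),np.sin(BY);st((BC[0]-2*c,BC[1]-2*s,196),BY)
a=cv2.cvtColor(get_image('scene'),4)[85:205,145:265];b=cv2.cvtColor(get_image('top'),4)[150:270,330:450]
cv2.imwrite('pics/s2.png',np.hstack([cv2.resize(i,(400,400),interpolation=2) for i in(a,b)]))"
```

```text
time_s: 5.95
tcp_pos: [547.7, -31.1, 196.3]
eef_rot: [2.594, -1.772, -0.0]
wrist_force: [0.7, -0.1, -1.4]
grip_width: 6.7
finger_force: 50.7
time_s: 6.58
tcp_pos: [569.5, -166.8, 195.8]
eef_rot: [2.592, -1.775, -0.001]
wrist_force: [-1.1, 0.8, -1.2]
grip_width: 6.6
finger_force: 50.7
time_s: 7.08
tcp_pos: [569.7, -164.9, 166.4]
eef_rot: [2.596, -1.769, 0.0]
wrist_force: [0.5, 0.1, -0.5]
grip_width: 6.7
finger_force: 50.7
t 7.08 tcp [ 569.7 -164.9  166.4] ydir -158.53 tilt [ 0. -0.] F [ 0.5  0.1 -0.5] M [ 0.02 -0.04  0.01] w 6.7 ff 50.7
box xy -0.3 0.2 Fbox 0.5
tool delta mm [  0.2   1.7 -29.6]
tool yaw 0.0029
```

View pics/s2.png

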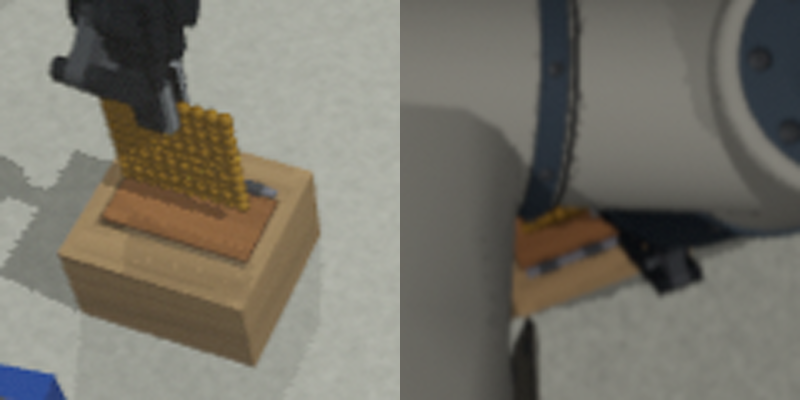

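```bash
python3 - <<'E'
from h import *
c,s=np.cos(BY),np.sin(BY)
def bx(p):d=p[:2]-BC;return (c*d[0]+s*d[1]).round(1),(-s*d[0]+c*d[1]).round(1)
P=lambda x,y:(x/3.333+145-.4,y/3.333+85-.4)
for nm,p,z in(("sq bottom+y",P(247,210),78),("sq top+y",P(233,117),158),("sq bottom -y",P(120,180),78),("hinge +y corner",P(283,192),62),("opp +y corner",P(250,263),62),("opp -y corner",P(98,222),62)):
    print(nm,bx(onz("scene",p,z)))
print(proj("scene",[BC[0]+c*0-s*40,BC[1]+s*0+c*40,78]),P(247,210))
E
```

```text
sq bottom+y (np.float64(-0.7), np.float64(39.4))
sq top+y (np.float64(-0.3), np.float64(42.2))
sq bottom -y (np.float64(4.4), np.float64(-38.7))
hinge +y corner (np.float64(-31.0), np.float64(47.3))
opp +y corner (np.float64(23.0), np.float64(49.5))
opp -y corner (np.float64(26.3), np.float64(-45.7))
[218.8619651  147.97009959] (218.70741074107409, 147.606300630063)
```

```bash
python3 -m creep '[{"delta_pos":[0,0.0016,0.005],"yaw":0,"jaw":0},{"delta_pos":[0,0,0.005],"yaw":0,"jaw":0},{"delta_pos":[0,0,0.005],"yaw":0,"jaw":0},{"delta_pos":[0,0,0.004],"yaw":0,"jaw":0},{"delta_pos":[0,0,0.003],"yaw":0,"jaw":0}]'
python3 -c "from h import *;st()"
python3 -m creep '[{"delta_pos":[0,0,0.003],"yaw":0,"jaw":0},{"delta_pos":[0,0,0.004],"yaw":0,"jaw":0},{"delta_pos":[0,0,0.004],"yaw":0,"jaw":0},{"delta_pos":[0,0,0.004],"yaw":0,"jaw":0},{"delta_pos":[0,0,0.004],"yaw":0,"jaw":0}]'
python3 -c "from h import *;st()"
```

```text
time_s: 7.8
tcp_pos: [568.1, -166.1, 144.9]
eef_rot: [2.596, -1.769, 0.001]
wrist_force: [-1.6, 0.5, 5.8]
grip_width: 6.6
finger_force: 51.7
t 7.8 tcp [ 568.1 -166.1  144.9] ydir -158.56 tilt [ 0.    -0.001] F [-1.6  0.5  5.8] M [0.18 0.69 0.01] w 6.6 ff 51.7
box xy -2.2 -0.3 Fbox -1.3
time_s: 8.43
tcp_pos: [568.6, -165.8, 125.3]
eef_rot: [-2.595, 1.769, -0.002]
wrist_force: [1.7, 0.9, 3.0]
grip_width: 6.5
finger_force: 51.3
t 8.43 tcp [ 568.6 -165.8  125.3] ydir -158.57 tilt [0.001 0.   ] F [1.7 0.9 3. ] M [ 0.21 -0.72 -0.04] w 6.5 ff 51.3
box xy -1.5 -0.2 Fbox 1.9
```

```bash
python3 -m creep '[{"delta_pos":[0,0,0.003],"yaw":0,"jaw":0},{"delta_pos":[0,0,0.003],"yaw":0,"jaw":0},{"delta_pos":[0,0,0.003],"yaw":0,"jaw":0},{"delta_pos":[0,0,0.002],"yaw":0,"jaw":0},{"delta_pos":[0,0,0],"yaw":0,"jaw":0}]'
python3 -c "from h import *;st()"
python3 -m creep '[{"delta_pos":[0,0,0.001],"yaw":0,"jaw":0},{"delta_pos":[0,0,0.001],"yaw":0,"jaw":0},{"delta_pos":[0,0,0.001],"yaw":0,"jaw":0},{"delta_pos":[0,0,0],"yaw":0,"jaw":0}]'
python3 -c "from h import *;st()"
```

```text
time_s: 9.05
tcp_pos: [568.0, -165.7, 113.9]
eef_rot: [-2.596, 1.77, 0.001]
wrist_force: [2.7, 1.4, -0.1]
grip_width: 7.0
finger_force: 50.9
t 9.05 tcp [ 568.  -165.7  113.9] ydir -158.58 tilt [-0.  0.] F [ 2.7  1.4 -0.1] M [ 0.38 -1.07 -0.04] w 7.0 ff 50.9
box xy -2.1 0.1 Fbox 3.1
time_s: 9.55
tcp_pos: [568.0, -165.8, 111.2]
eef_rot: [2.596, -1.77, -0.0]
wrist_force: [2.4, 0.3, 0.8]
grip_width: 6.9
finger_force: 51.1
t 9.55 tcp [ 568.  -165.8  111.2] ydir -158.57 tilt [-0. -0.] F [2.4 0.3 0.8] M [ 0.3  -0.92 -0.05] w 6.9 ff 51.1
box xy -2.1 -0.0 Fbox 2.3
```

```bash
for i in 1; do :; done
python3 -m creep '[{"delta_pos":[0,0,0.001],"yaw":0,"jaw":0},{"delta_pos":[0,0,0],"yaw":0,"jaw":0}]'
python3 -m creep '[{"delta_pos":[0,0,0.001],"yaw":0,"jaw":0},{"delta_pos":[0,0,0],"yaw":0,"jaw":0}]'
python3 -m creep '[{"delta_pos":[0,0,0.001],"yaw":0,"jaw":0},{"delta_pos":[0,0,0],"yaw":0,"jaw":0}]'
python3 -c "from h import *;st()"
```

```text
time_s: 9.8
tcp_pos: [568.1, -165.8, 110.2]
eef_rot: [2.596, -1.77, -0.0]
wrist_force: [1.8, 0.7, 1.5]
grip_width: 6.5
finger_force: 51.0
time_s: 10.05
tcp_pos: [568.1, -165.8, 109.2]
eef_rot: [2.596, -1.77, -0.0]
wrist_force: [1.6, 0.7, 0.5]
grip_width: 6.4
finger_force: 51.0
time_s: 10.3
tcp_pos: [568.3, -165.8, 108.9]
eef_rot: [-2.596, 1.769, -0.001]
wrist_force: [0.3, 2.2, 4.3]
grip_width: 6.7
finger_force: 51.5
t 10.3 tcp [ 568.3 -165.8  108.9] ydir -158.56 tilt [ 0.001 -0.   ] F [0.3 2.2 4.3] M [ 0.53 -0.38 -0.04] w 6.7 ff 51.5
box xy -1.9 -0.1 Fbox 1.1
```

```bash
python3 -m creep '[{"delta_pos":[0,0,0.001],"yaw":0,"jaw":0},{"delta_pos":[0,0,0],"yaw":0,"jaw":0}]'
python3 -c "from h import *;st()"
python3 -m creep '[{"delta_pos":[0,0,-0.0015],"yaw":0,"jaw":0},{"delta_pos":[0,-0.0022,0],"yaw":0,"jaw":0},{"delta_pos":[0,0,0.0015],"yaw":0,"jaw":0},{"delta_pos":[0,0,0],"yaw":0,"jaw":0}]'
python3 -c "from h import *;st()"
```

```text
time_s: 10.55
tcp_pos: [568.4, -165.7, 108.9]
eef_rot: [-2.596, 1.769, -0.002]
wrist_force: [-1.4, 2.2, 10.2]
grip_width: 7.0
finger_force: 52.2
t 10.55 tcp [ 568.4 -165.7  108.9] ydir -158.54 tilt [ 0.002 -0.   ] F [-1.4  2.2 10.2] M [ 1.08  0.27 -0.07] w 7.0 ff 52.2
box xy -1.7 -0.1 Fbox -0.5
time_s: 11.05
tcp_pos: [570.2, -165.1, 108.8]
eef_rot: [2.596, -1.769, 0.001]
wrist_force: [-2.2, 3.2, 13.0]
grip_width: 6.8
finger_force: 52.6
t 11.05 tcp [ 570.2 -165.1  108.8] ydir -158.54 tilt [ 0.    -0.001] F [-2.2  3.2 13. ] M [ 0.98  0.89 -0.06] w 6.8 ff 52.6
box xy 0.2 -0.2 Fbox -0.9
```

Contact with the rack is at TCP z of about 108.8, roughly 13 N. I'll keep stepping towards +x.

```bash
python3 -m creep '[{"delta_pos":[0,0,-0.002],"yaw":0,"jaw":0},{"delta_pos":[0,-0.0022,0],"yaw":0,"jaw":0},{"delta_pos":[0,0,0.0015],"yaw":0,"jaw":0},{"delta_pos":[0,0,0],"yaw":0,"jaw":0}]'
python3 -c "from h import *;st()"
python3 -m creep '[{"delta_pos":[0,0,-0.0015],"yaw":0,"jaw":0},{"delta_pos":[0,-0.0022,0],"yaw":0,"jaw":0},{"delta_pos":[0,0,0.0015],"yaw":0,"jaw":0},{"delta_pos":[0,0,0],"yaw":0,"jaw":0}]'
python3 -c "from h import *;st()"
```

```text
time_s: 11.55
tcp_pos: [572.5, -164.1, 108.9]
eef_rot: [-2.596, 1.769, -0.001]
wrist_force: [-0.8, 3.3, 9.3]
grip_width: 6.7
finger_force: 52.1
t 11.55 tcp [ 572.5 -164.1  108.9] ydir -158.55 tilt [ 0.001 -0.   ] F [-0.8  3.3  9.3] M [ 1.01  0.25 -0.11] w 6.7 ff 52.1
box xy 2.6 -0.1 Fbox 0.5
time_s: 12.05
tcp_pos: [574.5, -163.4, 108.8]
eef_rot: [2.596, -1.769, 0.001]
wrist_force: [-0.2, 2.6, 8.5]
grip_width: 6.7
finger_force: 52.0
t 12.05 tcp [ 574.5 -163.4  108.8] ydir -158.55 tilt [ 0.001 -0.   ] F [-0.2  2.6  8.5] M [ 0.9   0.23 -0.03] w 6.7 ff 52.0
box xy 4.8 -0.1 Fbox 0.8
```

```bash
python3 -m creep '[{"delta_pos":[0,0,-0.0015],"yaw":0,"jaw":0},{"delta_pos":[0,-0.002,0],"yaw":0,"jaw":0},{"delta_pos":[0,0,0.0015],"yaw":0,"jaw":0},{"delta_pos":[0,0,0],"yaw":0,"jaw":0}]'
python3 -c "from h import *;st()"
python3 -m creep '[{"delta_pos":[0,0,-0.0015],"yaw":0,"jaw":0},{"delta_pos":[0,-0.002,0],"yaw":0,"jaw":0},{"delta_pos":[0,0,0.0015],"yaw":0,"jaw":0},{"delta_pos":[0,0,0],"yaw":0,"jaw":0}]'
python3 -c "from h import *;st()"
```

```text
time_s: 12.55
tcp_pos: [576.0, -162.6, 107.2]
eef_rot: [2.596, -1.77, -0.001]
wrist_force: [2.8, 1.3, -0.6]
grip_width: 6.8
finger_force: 50.7
t 12.55 tcp [ 576.  -162.6  107.2] ydir -158.57 tilt [-0.001  0.   ] F [ 2.8  1.3 -0.6] M [ 0.37 -1.2  -0.04] w 6.8 ff 50.7
box xy 6.5 0.1 Fbox 3.1
time_s: 13.05
tcp_pos: [577.7, -162.1, 107.7]
eef_rot: [2.595, -1.769, -0.0]
wrist_force: [2.5, 1.7, -0.1]
grip_width: 6.9
finger_force: 50.9
t 13.05 tcp [ 577.7 -162.1  107.7] ydir -158.57 tilt [-0. -0.] F [ 2.5  1.7 -0.1] M [ 0.35 -1.02 -0.  ] w 6.9 ff 50.9
box xy 8.3 -0.1 Fbox 2.9
```

Dropped: no vertical force below the rack level at box x of 6.5 or 8.3, so the groove centre is about 7.5. I'll lower gently.

```bash
python3 -m creep '[{"delta_pos":[0,0.0007,0.001],"yaw":0,"jaw":0},{"delta_pos":[0,0,0.001],"yaw":0,"jaw":0},{"delta_pos":[0,0,0.001],"yaw":0,"jaw":0},{"delta_pos":[0,0,0],"yaw":0,"jaw":0}]'
python3 -c "from h import *;st()"
```

```text
time_s: 13.55
tcp_pos: [577.2, -162.2, 104.7]
eef_rot: [2.596, -1.77, -0.0]
wrist_force: [2.3, 1.6, -0.5]
grip_width: 6.8
finger_force: 50.9
t 13.55 tcp [ 577.2 -162.2  104.7] ydir -158.58 tilt [-0.  0.] F [ 2.3  1.6 -0.5] M [ 0.31 -1.02 -0.02] w 6.8 ff 50.9
box xy 7.8 -0.0 Fbox 2.7
```

```bash
python3 -m creep '[{"delta_pos":[0,0,0.0015],"yaw":0,"jaw":0},{"delta_pos":[0,0,0.0015],"yaw":0,"jaw":0},{"delta_pos":[0,0,0.0015],"yaw":0,"jaw":0},{"delta_pos":[0,0,0.0015],"yaw":0,"jaw":0},{"delta_pos":[0,0,0],"yaw":0,"jaw":0}]'
python3 -c "from h import *;st()"
python3 -m creep '[{"delta_pos":[0,0,0.0015],"yaw":0,"jaw":0},{"delta_pos":[0,0,0.0015],"yaw":0,"jaw":0},{"delta_pos":[0,0,0.001],"yaw":0,"jaw":0},{"delta_pos":[0,0,0],"yaw":0,"jaw":0}]'
python3 -c "from h import *;st()"
```

```text
time_s: 14.18
tcp_pos: [577.3, -162.1, 98.6]
eef_rot: [-2.596, 1.77, 0.0]
wrist_force: [2.7, 0.8, -0.4]
grip_width: 6.6
finger_force: 50.8
t 14.18 tcp [ 577.3 -162.1   98.6] ydir -158.57 tilt [-0.  0.] F [ 2.7  0.8 -0.4] M [ 0.4  -1.08 -0.08] w 6.6 ff 50.8
box xy 7.9 0.0 Fbox 2.8
time_s: 14.68
tcp_pos: [577.3, -162.2, 94.7]
eef_rot: [2.596, -1.77, -0.0]
wrist_force: [2.5, 0.3, -0.4]
grip_width: 7.0
finger_force: 50.9
t 14.68 tcp [ 577.3 -162.2   94.7] ydir -158.57 tilt [-0.  0.] F [ 2.5  0.3 -0.4] M [ 0.32 -0.97 -0.06] w 7.0 ff 50.9
box xy 7.8 -0.0 Fbox 2.4
```

```bash
python3 -m creep '[{"delta_pos":[0,0,0.001],"yaw":0,"jaw":0},{"delta_pos":[0,0,0.001],"yaw":0,"jaw":0},{"delta_pos":[0,0,0.0006],"yaw":0,"jaw":0},{"delta_pos":[0,0,0],"yaw":0,"jaw":0}]'
python3 -c "from h import *;st()"
```

```text
time_s: 15.18
tcp_pos: [577.5, -162.1, 92.9]
eef_rot: [-2.596, 1.769, -0.001]
wrist_force: [1.4, 1.7, 5.1]
grip_width: 6.7
finger_force: 51.6
t 15.18 tcp [ 577.5 -162.1   92.9] ydir -158.55 tilt [ 0.001 -0.   ] F [1.4 1.7 5.1] M [ 0.74 -0.26 -0.06] w 6.7 ff 51.6
box xy 8.0 -0.1 Fbox 1.9
```

Home at z 92.9, exactly 16 mm below the rack's top, with light floor contact. Now I'll release.

```bash
python3 -m creep '[{"delta_pos":[0,0,-0.0007],"yaw":0,"jaw":0.12},{"delta_pos":[0,0,0],"yaw":0,"jaw":0.18},{"delta_pos":[0,0,0],"yaw":0,"jaw":0.25},{"delta_pos":[0,0,0],"yaw":0,"jaw":0.35},{"delta_pos":[0,0,0],"yaw":0,"jaw":0.5}]'
python3 -m creep '[{"delta_pos":[0,0,0],"yaw":0,"jaw":0.55},{"delta_pos":[0,0,0],"yaw":0,"jaw":0.55},{"delta_pos":[0,0,-0.01],"yaw":0,"jaw":0.55},{"delta_pos":[0,0,-0.01],"yaw":0,"jaw":0.55},{"delta_pos":[0,0,-0.02],"yaw":0,"jaw":0.55}]'
python3 -c "
from h import *
st()
a=cv2.cvtColor(get_image('scene'),4)[65:205,145:285];cv2.imwrite('pics/s3.png',cv2.resize(a,(560,560),interpolation=2))"
```

```text
time_s: 15.8
tcp_pos: [577.1, -162.2, 92.7]
eef_rot: [2.595, -1.77, -0.001]
wrist_force: [-0.3, 0.5, -0.9]
grip_width: 42.4
finger_force: 0.0
time_s: 16.42
tcp_pos: [577.0, -162.1, 133.5]
eef_rot: [2.595, -1.77, -0.001]
wrist_force: [0.8, 1.0, -0.6]
grip_width: 47.2
finger_force: 0.0
t 16.43 tcp [ 577.  -162.1  133.5] ydir -158.57 tilt [-0.001  0.   ] F [ 0.8  1.  -0.6] M [ 0.01 -0.08 -0.01] w 47.2 ff 0.0
box xy 7.6 0.1 Fbox 1.1
```

View pics/s3.png

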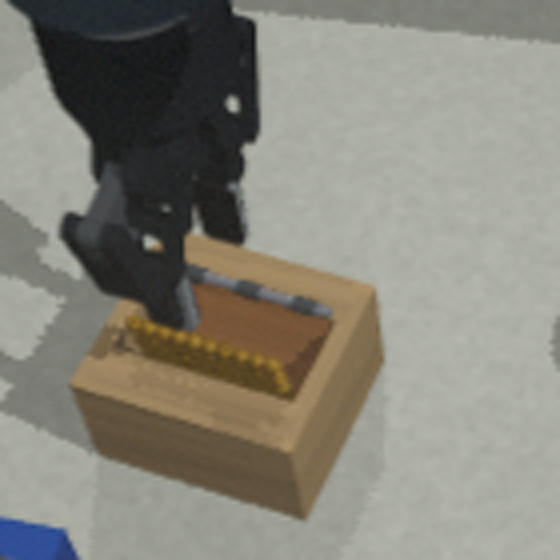

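The square is home with the flap resting on its back; its top edge runs from crop (135,325) to (285,385), leaning slightly towards +x. I'll retreat and check once more from above.

```bash
python3 -m creep '[{"delta_pos":[0,0,-0.03],"yaw":0,"jaw":0.55},{"delta_pos":[0,0,-0.04],"yaw":0,"jaw":0.55},{"delta_pos":[0,0,-0.04],"yaw":0,"jaw":0.55},{"delta_pos":[-0.03,0,0],"yaw":0,"jaw":0.55},{"delta_pos":[-0.04,0,0],"yaw":0,"jaw":0.55}]'
python3 -m creep '[{"delta_pos":[-0.04,0,0],"yaw":0,"jaw":0.55},{"delta_pos":[-0.04,0,0],"yaw":0,"jaw":0.55},{"delta_pos":[-0.04,0,0],"yaw":0,"jaw":0.55},{"delta_pos":[-0.02,0,0],"yaw":0,"jaw":0.55},{"delta_pos":[0,0,0],"yaw":0,"jaw":0.55}]'
python3 -c "
from h import *
st()
S=cv2.cvtColor(get_image('scene'),4);T=cv2.cvtColor(get_image('top'),4)
a=S[110:200,155:255];b=T[170:260,335:435]
cv2.imwrite('pics/s4.png',np.hstack([cv2.resize(i,(400,360),interpolation=2) for i in(a,b)]))
for n,f,g in(('scene',S,(170,230,300,400)),('top',T,(100,170,270,330))):
    z=cv2.imread(f'pics/{n}0.png');d=cv2.absdiff(f,z).max(2);g=dict(scene=[('cube',205,265),('bar',338,363),('bowl',317,149)],top=[('cube',300,136),('bar',180,153),('bowl',305,292)])[n]
    for nm,x,y in g:print(n,nm,np.median(d[y-20:y+20,x-20:x+20]),np.percentile(d[y-20:y+20,x-20:x+20],95))"
```

```text
time_s: 17.1
tcp_pos: [551.8, -96.7, 243.8]
eef_rot: [-2.593, 1.771, -0.002]
wrist_force: [0.4, 1.2, -0.0]
grip_width: 47.0
finger_force: 0.0
time_s: 17.73
tcp_pos: [500.3, 34.3, 243.8]
eef_rot: [-2.597, 1.766, -0.001]
wrist_force: [-0.3, -0.0, -0.3]
grip_width: 47.1
finger_force: 0.0
t 17.73 tcp [500.3  34.3 243.8] ydir -158.44 tilt [0.001 0.001] F [-0.3 -0.  -0.3] M [-0.02  0.03  0.  ] w 47.1 ff 0.0
box xy 7.5 211.0 Fbox -0.2
scene cube 2.0 4.0
scene bar 2.0 13.0
scene bowl 34.0 77.09999999999991
top cube 6.0 8.0
top bar 8.0 10.0
top bowl 31.0 68.0
```

View pics/s4.png

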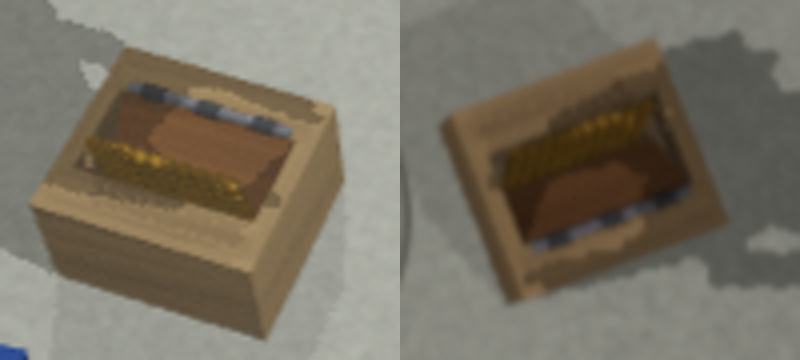

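Both views show the square low in the mouth. Its top edge runs from crop (90,145) to (250,195) in the scene view, and from (505,160) to (655,105) in the top view. It stands across the box's y with a slight lean, and the flap is open against it. The cube and bar show no change. The bowl region differs only because the arm and its shadow now cover it, and nothing came near the bowl.

```bash
python3 -c "
from h import *
print(tri((95/4+155-.4,145/4+110-.4),((655-400)/4+335-.4,103/4+170-.4)),tri((245/4+155-.4,190/4+110-.4),((507-400)/4+335-.4,160/4+170-.4)))
print(job_done())"
```

```text
[ 603.41624228 -193.66897304   75.51187449] [ 573.89636393 -118.19240478   76.1739262 ]
the job is handed in; nothing more can be done
None
```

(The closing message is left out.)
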